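# Make up two tile sample kits

## Task

Make up two customer kits from the reclaimed tiles on the bench. Packing tray: lay the oblong border tile flat in its wide bay and the narrow bead strip flat in its narrow bay. Display stand: lean the big tile from the slotted rack, standing on its edge, back against the stand's backrest with its glazed face outwards, and lay the hexagonal tile flat on the stand's base in front of it; set every piece down gently without dropping it, and leave the small square tile where it lies.

Things in the scene. Friction and masses are not known exactly. Their poses are not given: they have to be found in the camera images.
- border_c (a point): centre (half-way up) of the oblong border tile: white and blue glazed top, terracotta body, 120 mm long (its x axis), 55 mm wide (its y axis), 16 mm thick (z up), 0.15 to 0.27 kg; lies flat on the bench at the start
- hex_c (a point): centre (half-way up) of the regular hexagonal tile: same glaze and body, 60 mm across flats, 16 mm thick (z up); its x axis is square to one pair of flats, the other pairs are at 60 and 120 degrees to it; about 0.1 kg; lies flat on the bench at the start
- bead_c (a point): centre (half-way up) of the bead, a narrow glazed trim strip with rounded long edges: 130 mm long (x axis), 24 mm wide (y axis), 20 mm high (z up); about 0.12 kg; lies flat on the bench at the start
- panel_c (a point): centre of the big square tile: 130 mm wide (its y axis), 130 mm tall (its z axis, up), 12 mm thick (its x axis); 0.3 to 0.52 kg; its patterned glazed face looks to its -x (plain terracotta on the other). At the start it stands on edge in the slot of the rack, its top edge 142 mm above the bench; its upper 100 mm is clear of the rack
- square_c (a point): centre (half-way up) of the small square tile, 60 x 60 x 16 mm, same glaze; not part of any kit, stays where it lies (it may be nudged by less than 20 mm)
- rack: slotted dark steel stock rack, fixed to the bench; origin at the centre of its underside; 70 mm (x) by 160 mm (y), 42 mm high; the slot runs along its y axis through the middle, 16 mm wide, its floor 12 mm above the bench
- stand: plywood display stand, fixed to the bench; origin at the centre of its underside; base board 200 mm (x) by 190 mm (y), 12 mm thick; an upright backrest along its +x edge: its front face is at x = +85 mm, 12 mm thick, as wide as the board, its top 77 mm above the bench (65 mm above the base); the other three sides are open. Frame: x towards the backrest, z up
- tray: grey plastic packing tray, fixed to the bench; origin at the centre of its underside, z up; 182 mm (x) by 224 mm (y); its floor is 6 mm above the bench; walls and a divider along x are 6 mm thick and stand 6 mm above the floor (12 mm above the bench). Wide bay: 170 mm (x) by 117.5 mm (y) inside, its centre at x = 0, y = -47 mm. Narrow bay: 170 mm (x) by 88.5 mm (y) inside, its centre at x = 0, y = +62 mm

How it is judged (in metres and radians):
At the end, for the whole second after the job is handed in: Border flat in wide bay, bead flat in narrow bay, neither on a wall; big tile on edge on the stand, leaning on the backrest 4 to 26 deg from upright, square to it within 11 deg, within 45 mm of mid, glaze outwards; hexagon flat on the base in front; small square moved under 20 mm; all at rest (x of border_c in the frame of tray between -0.03 and 0.03 m and y of border_c in the frame of tray between -0.083 and -0.012 m and z of border_c in the frame of tray between 0.009 and 0.0165 m and angle between each of border_c, hex_c's own z axis and vertical below 0.05 rad and x of bead_c in the frame of tray between -0.025 and 0.025 m and y of bead_c in the frame of tray between 0.028 and 0.096 m and z of bead_c in the frame of tray between 0.011 and 0.0185 m and angle between bead_c's own z axis and vertical below 0.09 rad and x of hex_c in the frame of stand between -0.085 and 0.035 m and y of hex_c in the frame of stand between -0.08 and 0.08 m and z of hex_c in the frame of stand between 0.017 and 0.0225 m and x of panel_c in the frame of stand between 0.03 and 0.09 m and y of panel_c in the frame of stand between -0.045 and 0.045 m and z of panel_c in the frame of stand between 0.065 and 0.085 m and angle between panel_c's own z axis and vertical between 0.07 and 0.45 rad and angle between the y axis of panel_c and the y axis of stand, either way round below 0.2 rad and x of stand in the frame of panel_c below 0 m and contact force between panel and stand above 0.5 N and distance of square_c from where it was at the start of the episode below 0.02 m and linear speed of each of border, hex, bead, panel below 0.01 m/s); the robot touches nothing.
It fails at once if a kit tile is dropped (falls at more than 0.8 m/s out of the fingers) ((linear speed of border above 0.8 m/s and contact force between border and the fingers below 0.2 N) or (linear speed of hex above 0.8 m/s and contact force between hex and the fingers below 0.2 N) or (linear speed of bead above 0.8 m/s and contact force between bead and the fingers below 0.2 N) or (linear speed of panel above 0.8 m/s and contact force between panel and the fingers below 0.2 N)).
It fails at once if the small square tile is moved by more than 20 mm (distance of square_c from where it was at the start of the episode above 0.02 m).
It also fails if it takes over 122 s, if anything falls off the work surface, if the arm or the gripper's body presses on something with over 40 N, if the wrist force passes 120 N, or if a joint passes its speed limit or range.

## Robot

A 6-joint arm with a two-finger parallel gripper is mounted at the origin on the work surface. World frame = base frame: x ahead of the robot, y to its left, z up, the work surface at z = 0. Lengths are in mm, angles in rad, forces in N, time in s.
With the tool pointing down it reaches from about 275 to 750 mm from the base axis. Payload 10.2 kg.
Tool frame: the origin (TCP) lies on the centre line of the jaws, within the pads' length; the fingertips stand 22 mm ahead of it and the grasp point (between the pads) lies 3 mm ahead of it; z points along the fingers, x is the direction in which the jaws open and shut, and the axes are right-handed (so a half turn about z gives the same grasp; the last joint's range is limited). The gripper opens to 85 mm and grips with 20 to 120 N. Pads are 22 mm wide; open, the fingers measure 114 mm over their backs; the gripper's body (76 mm by 85 mm) begins 54 mm behind the grasp point. The pads swing forward as they close: fully open they stand 13 mm farther back than shut.
Start: joints at [1.086, 0.313, 1.498, -0, 1.331, -0.223], TCP at [135.893, 507.114, 253.294] pointing down, gripper open.
Joint ranges: [-2.94, 2.94], [-0.97, 2.17], [0.19, 2.56], [-1.23, 4.37], [0.02, 3.11], [-2.88, 2.88]. Speed limits (rad/s): [2.39, 2.39, 3.01, 3.14, 3.14, 3.14].

## Interface

Orientations are given as a unit quaternion [w, x, y, z].
In Python, from rig import move_pose, movel, goto_joints, move_gripper, dwell, inverse_kinematics, read_camera, camera_info, PlanningError, job_done, recognise, trace, place_of, get_time_s, get_joints, get_qd, get_tau, get_tcp_pos, get_orientation, get_ft_force, get_moment, get_grip_width gives the robot as it stands. Calls block until the motion is done:
- move_pose(position, orientation): joint-space move of the TCP to a pose.
- movel(position, rotation=None, velocity=150): straight line of the TCP; rotation=None keeps the orientation; velocity is the mean speed in mm/s.
- goto_joints(angles): joint-space move.
- move_gripper(opening): finger opening in mm; the grip force is fixed at half the most; returns when the fingers have stopped.
- dwell(seconds).
- inverse_kinematics(position, orientation): joint angles nearest the present ones, or None.
- read_camera(name): name is "scene" or "top" or "wrist"; returns (picture, depth): 480x640x3 uint8, red, green, blue; 480x640 float32, mm along the optical axis (not along the pixel's ray), 0 where there is no reading.
- camera_info(name): a dict with "camera_matrix" (3x3 intrinsics, pixels), "R" (3x3) and "t" (3): a world point X has camera coordinates R X + t; the wrist camera has in their place "T_tool_cam" (4x4, takes a point from camera to tool coordinates, whose origin is the TCP and whose axes are the tool frame's). Camera axes: x right, y down, z forward; pixel columns grow to the right and rows downward; lengths in mm; the calibration is good to about 2 mm. A picture is of the moment at which its call begins: read the wrist's pose just before it. camera_info takes no time and is no camera call.
A pose or a line that the arm cannot do raises PlanningError and nothing moves.
- job_done(): hands the job in, once; it reports no verdict.
Trained networks look in the newest picture that a camera, given by its name, has taken for a name from the list of things; names that differ only in an ending like _2 or _b are one class to them, and where a whole thing is asked for, a point or a joint stands for the part that bears it (a point fixed in the world has none). Each returns a list of dicts, best first, with "score" (0 to 1); they miss things now and then, are a little off and sometimes report something else, mostly with a low value. They report only what shows in the picture. A call takes as long as a camera call.
- recognise(camera, target): "point" ([x, y, z] in mm, in world coordinates, good to about 4 mm: the middle of the surface that is visible of it).
- trace(camera, target): "pixels" (480x640 bool, what is visible of it).
- place_of(camera, target): "point" ([x, y, z] in mm, in world coordinates, good to about 4 mm: a listed point, or the origin of a listed thing).
Readings, each from a call of its own:
- get_time_s(): time.
- get_joints(): joint angles.
- get_qd(): joint speeds.
- get_tau(): joint torques, N m.
- get_tcp_pos(): TCP position.
- get_orientation(): TCP orientation.
- get_ft_force(): force on the tool from outside, world axes, zero at the start.
- get_moment(): the same for the moment, N m.
- get_grip_width(): finger opening in mm.
Only numpy, scipy, OpenCV 4.12 (cv2) and the standard library are available. Lean on these libraries where they do the work, as an engineer would, in place of code of your own. Each camera call takes 0.05 s, during which the arm holds its last target. There are 200 camera calls.

## Working session

There is one attempt and no reset: what is moved stays moved. The work goes in short steps, each a Python script; the robot and the scene stay as the last script left them, time stands still between calls to the robot, and variables do not carry over. Pictures are saved under pics/ and viewed, about 12 in all and at most 16, crops included, and the job is handed in when it is done.

```bash
ls; mkdir -p pics; cat > h.py <<'E'
import numpy as np, cv2
from rig import *
def cloud(cam, d):
    i=camera_info(cam); K=np.array(i["camera_matrix"]); v,u=np.mgrid[:480,:640]
    P=np.stack([(u-K[0,2])/K[0,0]*d,(v-K[1,2])/K[1,1]*d,d],-1)
    return (P-np.array(i["t"]).ravel())@np.array(i["R"])   # R^T (p-t)
E
python3 - <<'E'
from h import *
print(get_time_s(), get_orientation())
for c in ("top","scene"):
    im,d=read_camera(c); cv2.imwrite(f"pics/{c}0.png",im[...,::-1])
    W=cloud(c,d); np.savez(f"{c}0.npz",im=im,d=d,W=W)
    for n in ("border_c","hex_c","bead_c","panel_c","square_c","rack","stand","tray"):
        p=[(np.round(r["point"],1).tolist(),round(r["score"],2)) for r in place_of(c,n)[:2]]
        t=trace(c,n)[:1]; o=""
        if t:
            m=t[0]["pixels"]&(d>0); q=W[m]
            z=np.percentile(q[:,2],95); k=q[(abs(q[:,2]-z)<5)]
            r=cv2.minAreaRect(k[:,:2].astype(np.float32)); o=(round(t[0]["score"],2),int(m.sum()),"z%.1f"%np.median(k[:,2]),np.round(r[0],1),np.round(r[1],1),round(r[2],1))
            np.save(f"m_{c}_{n}.npy",m)
        print(c,n,p,o)
print(get_time_s())
E
```

```text
pics
0.0 [ 2.90090520e-04  7.93345239e-01  6.08771601e-01 -6.20778624e-04]
top border_c [([566.2, -93.5, 5.6], 0.88)] (0.64, 1262, 'z18.7', array([564.9, -90.8]), array([118.8,  55.4]), 78.6)
top hex_c [([447.1, 93.8, 8.5], 0.75)] (0.64, 632, 'z18.9', array([442.6,  97.7]), array([60. , 63.5]), 15.1)
top bead_c [([570.2, 101.1, 7.1], 0.95), ([474.8, 339.8, -2.9], 0.17)] (0.94, 552, 'z22.8', array([568.4, 100.8]), array([122.8,  22.6]), 75.7)
top panel_c [([678.0, 73.6, 77.9], 0.84)] (0.27, 7628, 'z11.8', array([478.7, 340.8]), array([225.5, 182. ]), 89.0)
top square_c [([442.6, -105.7, 9.4], 0.97)] (0.82, 735, 'z18.4', array([ 439.8, -103.3]), array([60.1, 58.3]), 2.1)
top rack [([679.1, 60.9, 0.7], 0.72)] 
top stand [([479.5, -330.9, -2.2], 0.61)] (0.72, 7162, 'z77.7', array([ 386.9, -327. ]), array([188.6,  11.7]), 88.2)
top tray [([479.5, 340.6, -1.0], 0.66)] (0.86, 7774, 'z11.9', array([478.6, 340.9]), array([225.8, 182.1]), 89.0)
scene border_c [([568.9, -88.2, 12.1], 0.72)] (0.94, 1168, 'z16.4', array([568. , -93.5]), array([120.3,  60. ]), 78.7)
scene hex_c [] (0.63, 413, 'z17.4', array([445.8,  94.1]), array([58.8, 66.8]), 87.2)
scene bead_c [([441.5, 100.7, 10.6], 0.18)] 
scene panel_c [([679.5, 72.7, 73.8], 0.9)] (0.7, 2618, 'z142.4', array([679.8,  72.6]), array([130.1,  19.6]), 77.9)
scene square_c [([436.0, -99.6, 13.3], 0.89)] (0.76, 472, 'z16.7', array([ 441.3, -106. ]), array([66.8, 57.2]), 3.1)
scene rack [([678.0, 64.9, 2.6], 0.79)] (0.7, 2658, 'z142.4', array([679.7,  72.6]), array([130.2,  19.8]), 78.9)
scene stand [([478.9, -332.8, -3.5], 0.98)] (0.96, 5926, 'z74.8', array([ 387.6, -330.7]), array([189.8,  23.9]), 88.8)
scene tray [([479.2, 339.9, -4.2], 0.68)] 
1.7
```

View pics/top0.png

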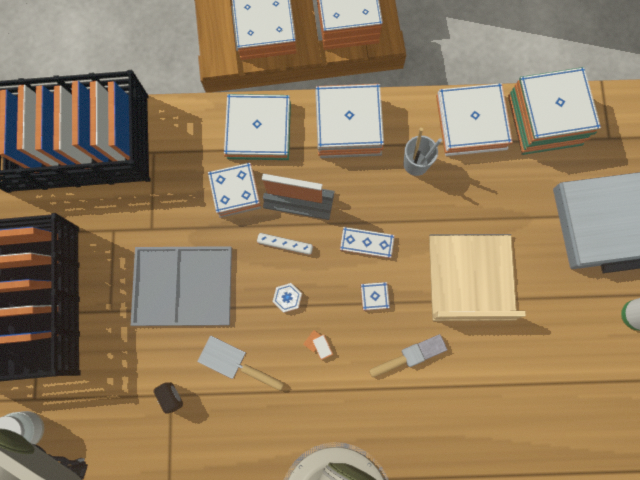

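View pics/scene0.png

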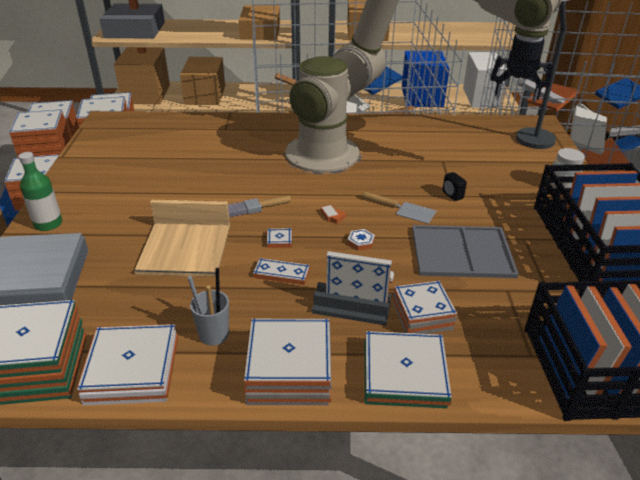

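```bash
python3 - <<'E'
from h import *
W=np.load("top0.npz")["W"].reshape(-1,3); S=np.load("scene0.npz")["W"].reshape(-1,3)
for nm,Q in (("top",W),("scene",S)):
    print(nm,"bench z",np.median(Q[(abs(Q[:,0]-520)<40)&(abs(Q[:,1])<40)][:,2]))
    k=Q[(abs(Q[:,0]-680)<70)&(abs(Q[:,1]-70)<110)]
    for a,b in ((130,150),(36,48)):
        j=k[(k[:,2]>a)&(k[:,2]<b)]
        if len(j)>10: print(a,len(j),np.median(j[:,2]),cv2.minAreaRect(j[:,:2].astype(np.float32)))
    # tray walls/stand
    j=Q[(abs(Q[:,0]-480)<140)&(abs(Q[:,1]-340)<140)&(Q[:,2]>9.5)&(Q[:,2]<20)];print("tray",cv2.minAreaRect(j[:,:2].astype(np.float32)))
    j=Q[(abs(Q[:,0]-480)<140)&(abs(Q[:,1]+330)<140)&(Q[:,2]>8)&(Q[:,2]<20)];print("base",cv2.minAreaRect(j[:,:2].astype(np.float32)))
    j=Q[(abs(Q[:,0]-480)<140)&(abs(Q[:,1]+330)<140)&(Q[:,2]>70)&(Q[:,2]<85)];print("back",cv2.minAreaRect(j[:,:2].astype(np.float32)))
# tray divider: z profile across y
k=W[(abs(W[:,0]-480)<60)&(abs(W[:,1]-340)<130)]
b=np.arange(220,460,6); print([(int(y),round(float(np.median(k[(abs(k[:,1]-y)<3)][:,2])),1)) for y in b if (abs(k[:,1]-y)<3).any()])
# hex contour in top
m=np.load("m_top_hex_c.npy"); q=np.load("top0.npz")["W"][m]; q=q[q[:,2]>12][:,:2]; c=q.mean(0)
w=[np.ptp((q@[np.cos(a),np.sin(a)])) for a in np.radians(range(0,180,5))]; print("hex",c,np.round(w,0))
E
```

```text
top bench z 1.2540270686947532
130 421 142.37726628397232 ((678.6257934570312, 75.63584899902344), (130.9152069091797, 15.233063697814941), 78.400146484375)
36 645 42.59472747183333 ((693.3172607421875, 82.35581970214844), (199.23287963867188, 92.51039123535156), 85.44988250732422)
tray ((480.6626281738281, 336.2774963378906), (274.6782531738281, 262.9071350097656), 88.96369171142578)
base ((480.2088623046875, -329.9169921875), (280.0879821777344, 277.69964599609375), 0.10739384591579437)
back ((387.009765625, -327.7535095214844), (189.9824981689453, 12.07776165008545), 88.41718292236328)
scene bench z -744.0738057539568
130 582 141.08247685016318 ((679.7142944335938, 72.58141326904297), (130.33998107910156, 19.78540802001953), 78.87690734863281)
36 843 42.36620495251539 ((674.842041015625, 89.32626342773438), (208.41989135742188, 86.3640365600586), 71.59966278076172)
tray ((460.4214172363281, 338.5104675292969), (225.00022888183594, 229.2543182373047), 88.60684967041016)
base ((460.3339538574219, -323.5472412109375), (210.23544311523438, 246.57957458496094), 88.16461181640625)
back ((387.59381103515625, -330.50933837890625), (189.39662170410156, 23.93509292602539), 88.84359741210938)
[(220, 1.8), (226, 2.3), (232, 12.8), (238, 7.4), (244, 7.2), (250, 6.7), (256, 7.7), (262, 7.0), (268, 7.2), (274, 7.1), (280, 6.6), (286, 7.1), (292, 6.9), (298, 6.8), (304, 7.1), (310, 7.0), (316, 7.1), (322, 6.7), (328, 6.7), (334, 7.2), (340, 6.9), (346, 7.3), (352, 10.3), (358, 11.9), (364, 6.9), (370, 7.4), (376, 6.6), (382, 7.3), (388, 7.6), (394, 6.9), (400, 7.7), (406, 7.1), (412, 7.0), (418, 6.7), (424, 7.2), (430, 6.7), (436, 6.8), (442, 7.1), (448, 11.3), (454, 10.5)]
hex [442.29427683  97.09642292] [65. 63. 62. 60. 62. 64. 66. 67. 68. 68. 67. 66. 65. 64. 62. 61. 61. 63.
 64. 66. 67. 67. 67. 66. 65. 64. 61. 60. 61. 64. 65. 66. 67. 67. 66. 65.]
```

The overhead view shows the tray at (182,287), stand at (472,280) with its backrest towards the robot, border at (368,242), bead at (285,243), hexagon at (287,297), square at (375,296), and the rack with the panel at (297,195). The scene view shows the panel's glaze at (358,278), facing away from the robot. So the panel's x axis points to world -x, and so does the stand's. Next I check reachability and pick the border with a guarded descent.

```bash
cat >> h.py <<'E'
from scipy.spatial.transform import Rotation as Ro
A=lambda deg: np.array([np.cos(np.radians(deg)),np.sin(np.radians(deg)),0.])
Z=np.array([0,0,1.])
def quat(x,z):
    y=np.cross(z,x); q=Ro.from_matrix(np.stack([x,y,z],1)).as_quat(); return np.r_[q[3],q[:3]]
def down(deg): return quat(A(deg),-Z)
def ext(): return np.array(get_ft_force())
def guarded(p,zend,step=2,lim=4,v=60):
    f0=ext(); z=p[2]
    while z>zend:
        z=max(z-step,zend); movel([p[0],p[1],z],velocity=v)
        f=ext()-f0
        if f[2]>lim or np.linalg.norm(f)>12: print("contact z",z,np.round(f,1)); break
    return z
tray=np.array([478.9,340.7]); tx=A(-1); ty=A(89)
stand=np.array([478.6,-331.2]); sx=A(178.6); sy=A(268.6)
lean=np.radians(12); zp=np.sin(lean)*sx+np.cos(lean)*Z; xp=np.cos(lean)*sx-np.sin(lean)*Z
E
python3 - <<'E'
from h import *
def ik(n,p,q):
    j=inverse_kinematics(list(p),list(q)); print(n,None if j is None else np.round(j,2))
for s in (0,180):
    ik("border",[567,-92,120],down(-11.4+s)); ik("b->tray",[*(tray-47*ty[:2]),120],down(89+s))
    ik("bead",[569,101,120],down(-14.3+s)); ik("bead->",[*(tray+62*ty[:2]),120],down(89+s))
    ik("panel",[679,74,118],down(168.5+s));ik("panel up",[679,74,185],down(168.5+s))
    for h in (0,60):
        c=np.r_[stand,0]+78*sx+(77+h)*Z+41*zp
        ik("lean",c,quat(xp*(1 if s==0 else -1),-zp))
    for a in (15,75,135): ik(f"hex{a}",[444.5,96,120],down(a+s))
    for a in (0,90): ik(f"hex->{a}",[*(stand-40*sx[:2]),120],down(a+s))
E
```

```text
border [-0.36  0.55  1.51 -0.    1.08 -0.17]
b->tray [ 0.34  0.53  1.55 -0.    1.06 -1.21]
bead [-0.03  0.56  1.5  -0.    1.08  0.22]
bead-> [ 0.51  0.66  1.33 -0.    1.16 -1.04]
panel None
panel up None
lean [-1.01  0.38  1.82  0.23  0.84  2.01]
lean [-1.01  0.29  1.76  0.21  0.99  2.05]
hex15 [-0.05  0.32  1.87 -0.    0.95 -0.31]
hex75 [-0.05  0.32  1.87 -0.    0.95 -1.35]
hex135 [-0.05  0.32  1.87 -0.    0.95 -2.4 ]
hex->0 [-0.76  0.63  1.37 -0.    1.14 -0.76]
hex->90 [-0.76  0.63  1.37 -0.    1.14 -2.33]
border None
b->tray [ 0.34  0.53  1.55 -0.    1.06  1.93]
bead None
bead-> [ 0.51  0.66  1.33 -0.    1.16  2.1 ]
panel [-0.06  0.78  1.11 -0.    1.25  0.14]
panel up [-0.06  0.72  1.04 -0.    1.38  0.14]
lean [-1.01  0.38  1.82  0.23  0.84 -1.13]
lean [-1.01  0.29  1.76  0.21  0.99 -1.09]
hex15 [-0.05  0.32  1.87 -0.    0.95  2.83]
hex75 [-0.05  0.32  1.87 -0.    0.95  1.79]
hex135 [-0.05  0.32  1.87 -0.    0.95  0.74]
hex->0 [-0.76  0.63  1.37 -0.    1.14  2.38]
hex->90 [-0.76  0.63  1.37 -0.    1.14  0.81]
```

```bash
python3 - <<'E'
from h import *
q=down(-11.4)
move_pose([567,-92,90],q); move_gripper(72)
movel([567,-92,34],velocity=200)
z=guarded([567,-92,34],19,step=3)
im,d=read_camera("wrist"); cv2.imwrite("pics/w1.png",im[...,::-1])
move_gripper(20); print("z",z,"w",get_grip_width(),np.round(ext(),1),get_time_s())
movel([567,-92,90],velocity=200); print("w",get_grip_width(),np.round(ext(),1),get_time_s())
im,d=read_camera("wrist"); cv2.imwrite("pics/w2.png",im[...,::-1])
E
python3 -c "
import cv2,numpy as np
cv2.imwrite('pics/w12.png',np.hstack([cv2.resize(cv2.imread('pics/w%d.png'%i),(400,300)) for i in (1,2)]))"
```

```text
z 19 w 53.58348279693329 [0.6 0.3 4.6] 6.6917
w 53.57955194094603 [-0.1  0.2 -2. ] 7.2
```

View pics/w12.png

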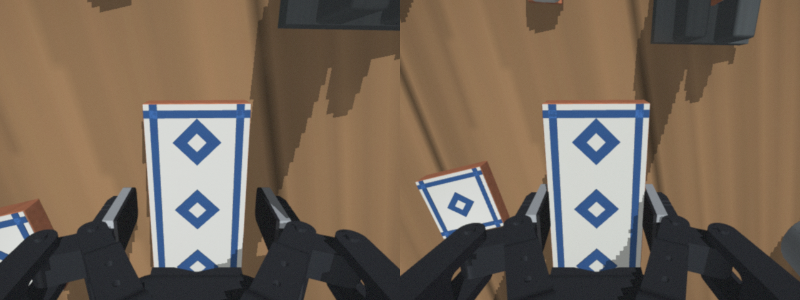

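Left (before closing): the border at (197,190) is centred between the pads. Right: it is held flat after the lift, and the square at (460,205) is untouched. Next I place the border, then move the bead.

```bash
python3 - <<'E'
from h import *
p=tray-47*ty[:2]; q=down(89)
move_pose([*p,90],q); movel([*p,33],velocity=200)
z=guarded([*p,33],24.5,step=1.5,lim=1.5,v=40); print("place z",z,np.round(ext(),1))
move_gripper(66); movel([*p,110],velocity=250); print(get_time_s(),np.round(ext(),1))
b=[569,101]; move_pose([*b,110],down(-14.3)); move_gripper(48)
movel([*b,36],velocity=200); z=guarded([*b,36],23,step=3)
move_gripper(5); print("z",z,"w",get_grip_width(),np.round(ext(),1))
movel([*b,90],velocity=200); print("w",get_grip_width(),np.round(ext(),1),get_time_s())
im,d=read_camera("wrist"); cv2.imwrite("pics/w3.png",im[...,::-1])
im,d=read_camera("top"); cv2.imwrite("pics/t3.png",im[150:350,100:400,::-1].repeat(2,0).repeat(2,1))
for t in trace("top","border_c")[:2]: 
    k=cloud("top",d)[t["pixels"]]; print(t["score"],np.median(k,0),cv2.minAreaRect(k[:,:2].astype(np.float32)))
E
python3 -c "
import cv2,numpy as np
cv2.imwrite('pics/w3b.png',np.hstack([cv2.resize(cv2.imread('pics/w3.png'),(400,300)),cv2.resize(cv2.imread('pics/t3.png'),(400,300))]))"
```

```text
contact z 24.5 [-2.9 -1.2 10.3]
place z 24.5 [-2.7 -1.8  8.9]
11.425 [-0.3 -0.8 -0.7]
z 23 w 22.80264038216852 [-0.1  0.3  4. ]
w 22.428656116508837 [-0.3  0.8 -0.9] 15.625
0.69 [474.82868781 291.95257029  22.31091212] ((477.45550537109375, 293.1841735839844), (57.9951057434082, 124.72161865234375), 89.35256958007812)
0.23 [549.77109494  43.8755883   85.30882791] ((550.9330444335938, 43.67972946166992), (10.538772583007812, 22.463842391967773), 79.04791259765625)
```

View pics/w3b.png

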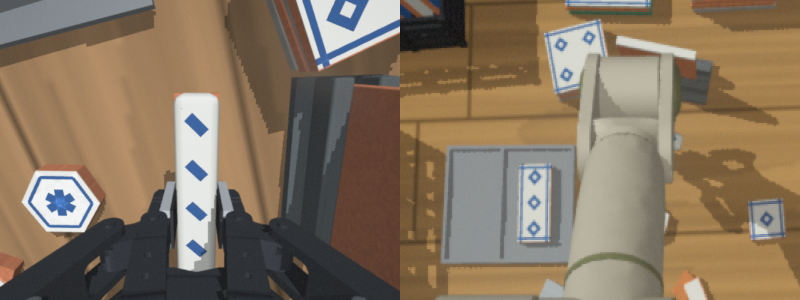

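The border lies flat in the wide bay, at (535,203) in the right half. The bead is held level at (195,185) in the wrist view. Next: place the bead and grasp the panel.

```bash
python3 - <<'E'
from h import *
p=tray+62*ty[:2]; q=down(89)
move_pose([*p,90],q); movel([*p,36],velocity=200)
z=guarded([*p,36],28.5,step=1.5,lim=2,v=40); print("place z",z,np.round(ext(),1))
move_gripper(44); movel([*p,110],velocity=250); print(get_time_s())
b=[679,74]; movel([*p,200],velocity=300); move_pose([*b,200],down(-11.5)); move_gripper(60)
movel([*b,118],velocity=120); f=ext()
move_gripper(3); print("w",get_grip_width(),np.round(ext()-f,1))
movel([*b,182],velocity=100); print("w",get_grip_width(),np.round(ext(),1),np.round(get_moment(),2),get_time_s())
im,d=read_camera("scene"); cv2.imwrite("pics/s4.png",cv2.resize(im[100:340,200:560,::-1],(400,300)))
im2,d=read_camera("top"); cv2.imwrite("pics/w4.png",cv2.resize(im2[150:350,100:400,::-1],(400,300)))
cv2.imwrite("pics/c4.png",np.hstack([cv2.imread("pics/s4.png"),cv2.imread("pics/w4.png")]))
E
```

```text
contact z 28.5 [-2.2 -1.5  6.3]
place z 28.5 [-2.2 -1.1  5.6]
19.4583
w 11.667679483306944 [0.6 0.8 3.3]
w 11.26399329669155 [ 0.3 -0.1 -4.5] [-0.02  0.   -0.01] 23.7583
```

View pics/c4.png

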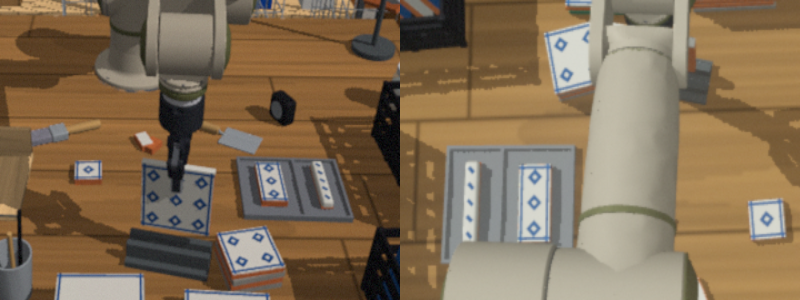

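The panel is clear of the rack and hangs plumb (178,198 in the scene view). The bead is in the narrow bay at (471,215) in the top view. Now the panel goes to the stand.

```bash
python3 - <<'E'
from h import *
movel([679,74,215],velocity=150)
q=quat(-xp,-zp); c=np.r_[stand,0]+75.5*sx+76.8*Z+41*zp
move_pose(c+90*Z,q); print("w",get_grip_width())
movel(c+8*Z,velocity=150); f=ext(); print(np.round(f,1),get_time_s())
z=guarded(c+8*Z,c[2]-5,step=1.5,lim=2,v=40); print("dz",z-c[2],np.round(ext()-f,1))
im,d=read_camera("scene"); cv2.imwrite("pics/s5.png",cv2.resize(im[100:340,80:400,::-1],(400,300)))
W=cloud("scene",d)
for t in trace("scene","panel_c")[:1]:
    k=W[t["pixels"]&(d>0)]; k=k[(k[:,2]>30)&(k[:,2]<145)]; e=cv2.minAreaRect(k[:,:2].astype(np.float32)); m=k.mean(0)
    n=np.linalg.svd(k-m,full_matrices=False)[2][2]; print(t["score"],len(k),m,"normal",np.round(n,3))
im,d=read_camera("wrist"); cv2.imwrite("pics/w5.png",cv2.resize(im[...,::-1],(400,300)))
cv2.imwrite("pics/c5.png",np.hstack([cv2.imread("pics/s5.png"),cv2.imread("pics/w5.png")]))
E
```

```text
w 11.218318745381946
[ 0.  -0.  -4.2] 26.7167
contact z 115.90405163008603 [-4.4  4.7 14.1]
dz -1.0 [-4.4  4.7 14.1]<stdin>:10: RuntimeWarning: Mean of empty slice.
  ret = um.true_divide(
Traceback (most recent call last):
IndexError: index 2 is out of bounds for axis 0 with size 0
```

```bash
python3 - <<'E'
from h import *
im,d=read_camera("wrist"); cv2.imwrite("pics/w5.png",cv2.resize(im[...,::-1],(400,300)))
cv2.imwrite("pics/c5.png",np.hstack([cv2.imread("pics/s5.png"),cv2.imread("pics/w5.png")]))
im,d=read_camera("scene");W=cloud("scene",d)[:,:,:]; k=W[d>0]
k=k[(abs(k[:,0]-410)<60)&(abs(k[:,1]+330)<60)&(k[:,2]>25)&(k[:,2]<85)]; k=k[k[:,0]>396]
m=k.mean(0); print(len(k),m,np.round(np.linalg.svd(k-m,full_matrices=False)[2][2],3))
E
```

```text
1107 [ 413.0654086  -329.83940117   55.39945593] [ 0.977 -0.033  0.212]
```

View pics/c5.png

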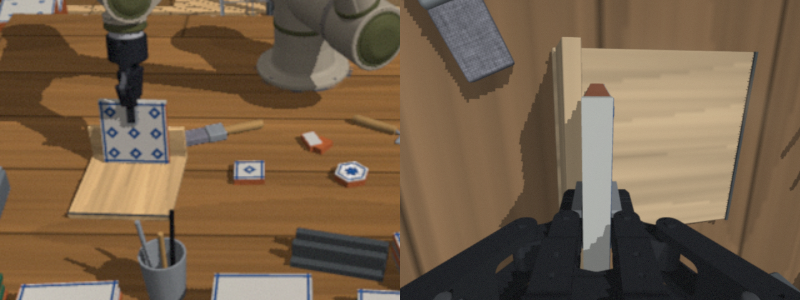

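The panel leans 12° (fit normal 0.977,-0.033,0.212) at (135,132) with its glaze outwards. Its back is about 3 mm off the backrest at (570,120). Next: release it, then move the hexagon.

```bash
python3 - <<'E'
from h import *
p=np.array(get_tcp_pos()); move_gripper(18); dwell(0.3); move_gripper(50)
movel(p+70*zp,velocity=120); print(np.round(ext(),1),get_time_s())
movel(p+70*zp+60*Z,velocity=200)
b=[444.5,96]; move_pose([*b,110],down(15)); move_gripper(78)
movel([*b,34],velocity=200); z=guarded([*b,34],19,step=3)
move_gripper(30); print("z",z,"w",get_grip_width(),np.round(ext(),1))
movel([*b,110],velocity=200); print("w",get_grip_width(),np.round(ext(),1),get_time_s())
im,d=read_camera("wrist"); cv2.imwrite("pics/w6.png",cv2.resize(im[...,::-1],(400,300)))
im,d=read_camera("scene"); cv2.imwrite("pics/s6.png",cv2.resize(im[100:340,80:400,::-1],(400,300)))
W=cloud("scene",d)[:,:,:]; k=W[d>0]
k=k[(abs(k[:,0]-410)<60)&(abs(k[:,1]+330)<60)&(k[:,2]>25)&(k[:,2]<130)]; k=k[k[:,0]>396]
m=k.mean(0); print(len(k),m,np.round(np.linalg.svd(k-m,full_matrices=False)[2][2],3))
cv2.imwrite("pics/c6.png",np.hstack([cv2.imread("pics/s6.png"),cv2.imread("pics/w6.png")]))
E
```

```text
[-0.  -0.   0.6] 30.1083
z 19 w 58.21175174224128 [-2.   0.1  5.4]
w 58.41966677902228 [ 0.6  0.6 -2. ] 35.3167
1687 [ 407.7837943  -328.53754954   69.71315302] [ 0.968 -0.024  0.249]
```

View pics/c6.png

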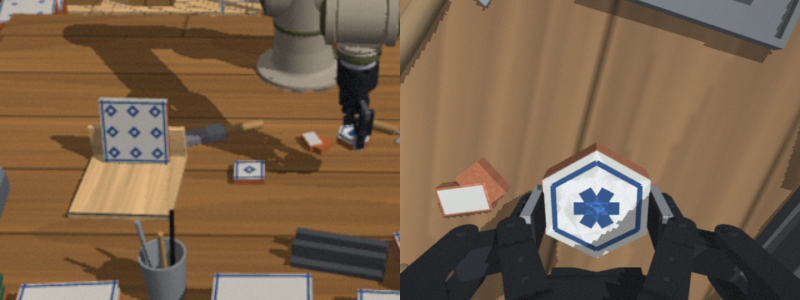

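The panel now leans on the backrest at 14.4° (135,130), and the hexagon is held flat-to-flat at (597,210). Next I place it on the base and check everything.

```bash
python3 - <<'E'
from h import *
p=stand-40*sx[:2]; 
movel([444.5,96,180],velocity=250); move_pose([*p,180],down(-1.4)); movel([*p,40],velocity=180)
z=guarded([*p,40],30.2,step=1.5,lim=2,v=40); print("place z",z,np.round(ext(),1))
move_gripper(72); movel([*p,180],velocity=200); print(np.round(ext(),1),get_time_s())
move_pose([300,0,330],down(0)); dwell(0.5)
out=[]
for c in ("top","scene"):
    im,d=read_camera(c); W=cloud(c,d); out.append(im)
    for n in ("border_c","bead_c","hex_c","panel_c","square_c"):
        pl=[np.round(r["point"],1).tolist() for r in place_of(c,n)[:1]]; o=""
        for t in trace(c,n)[:1]:
            k=W[t["pixels"]&(d>0)]; r=cv2.minAreaRect(k[:,:2].astype(np.float32)); m=np.median(k,0)
            o=np.round(m,1),np.round(r[0],1),np.round(r[1],1)
        print(c,n,pl,o)
k=W[d>0]; k=k[(abs(k[:,0]-410)<60)&(abs(k[:,1]+330)<60)&(k[:,2]>25)&(k[:,2]<130)]; k=k[(k[:,0]>396)&(k[:,0]<440)]
m=k.mean(0); print(len(k),m,np.round(np.linalg.svd(k-m,full_matrices=False)[2][2],3))
a=cv2.resize(out[0][200:350,110:540,::-1],(800,280)); b=cv2.resize(out[1][140:300,110:550,::-1],(800,290))
cv2.imwrite("pics/c7.png",np.vstack([a,b])); print(get_time_s())
E
```

```text
contact z 31.0 [-1.1  0.5  3.8]
place z 31.0 [-0.8  0.9  3.5]
[ 0.1 -0.4 -1. ] 41.0583
top border_c [[473.8, 293.8, 14.8]] (array([475.3, 293.1,  22.3]), array([477.1, 295.5]), array([121.1,  60.2]))
top bead_c [[481.8, 404.6, 16.1]] (array([481.4, 401. ,  25.1]), array([482.8, 406. ]), array([135.4,  34.2]))
top hex_c [[521.0, -332.8, 19.7]] (array([ 516.2, -328.2,   28.8]), array([ 517.7, -332.3]), array([73.1, 61.3]))
top panel_c [[400.0, -327.8, 77.7]] (array([ 394. , -323.6,  121.1]), array([ 399.4, -347.3]), array([169.4,  46.5]))
top square_c [[446.1, -105.1, 12.8]] (array([ 439.4, -101.5,   16.1]), array([ 441.7, -102.4]), array([63.7, 61.7]))
scene border_c [[474.2, 294.0, 17.5]] (array([488.5, 290.2,  21.8]), array([475.3, 295. ]), array([131.6,  65. ]))
scene bead_c [[475.2, 405.4, 15.4]] (array([496.4, 397.5,  25.4]), array([485.1, 404.1]), array([ 33.5, 129.4]))
scene hex_c [[516.5, -329.7, 19.8]] (array([ 526.9, -330.9,   28. ]), array([ 519.4, -334.1]), array([71.7, 58. ]))
scene panel_c [[400.5, -329.5, 74.5]] (array([ 404. , -329.1,   82.2]), array([ 399.9, -330.1]), array([131.6,  53.3]))
scene square_c [[439.9, -103.5, 9.4]] (array([ 451.1, -105.6,   15.6]), array([ 435.1, -106.5]), array([81. , 57.1]))
1651 [ 407.90623049 -328.18778933   69.23700369] [ 0.97  -0.025  0.242]
44.225
```

View pics/c7.png

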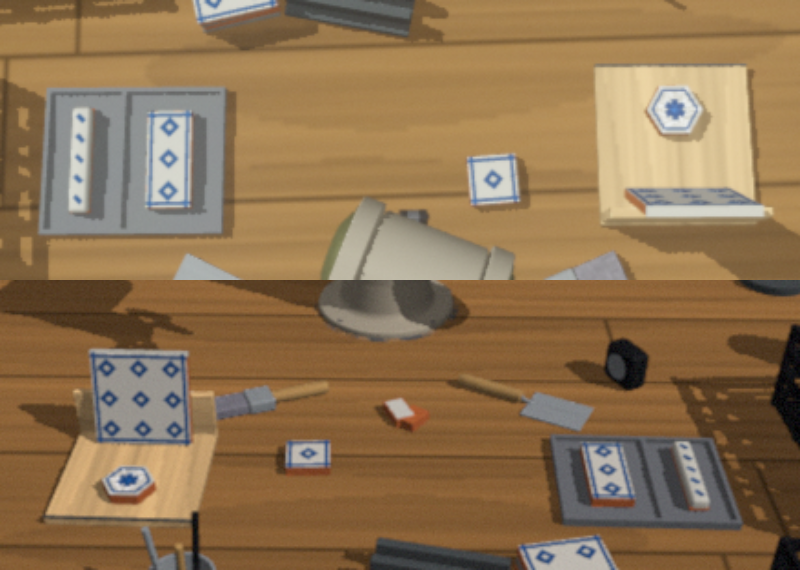

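The picture shows every piece placed: bead (80,160) and border (168,160) flat in their bays, hexagon (675,110) flat on the base, the panel leaning with its glaze outwards, and the square (493,180) where it was. The measured positions agree, so I'm handing in.

```bash
python3 -c "
from rig import *
print(job_done(), get_time_s())"
```

```text
the job is handed in; nothing more can be done
the job is handed in; nothing more can be done
```

Both kits are made up and the job is handed in. The last clock reading before hand-in was 44 s, and the interface gives no verdict. I lowered each piece until the wrist force showed contact, then released it.

The last camera checks put every piece inside its limits:

| Piece | Measured | Where |
|---|---|---|
| Border tile | about (-4, -47) mm in the tray frame | wide bay, flat |
| Bead strip | about (0, +64) mm in the tray frame | narrow bay, flat |
| Hexagonal tile | about (-40, 0) mm in the stand frame | on the base, flat |
| Big tile | leaning about 14°, about 2 mm off mid, square to within 1° | against the backrest, glaze outwards |
| Small square tile | no movement beyond the roughly 4 mm camera noise | where it was |

- **Camera disagreement:** the top and scene cameras differed by up to 7 mm on some centres. That is well inside the margins.
- **Failed check:** the first attempt to fit the big tile's angle while it was still held failed, because the network's outline gave no usable depth points. Repeating it on plain depth data gave 12° in the grip and 14° after release.
- **Not measured directly:** I had no direct reading of the contact force between the big tile and the stand. I judged it from the tile tipping back about 2° on release, then reading 14° in both later fits.

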